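# Lock a painted tile in its sloping rest with the square key

### The arm

A 6-joint arm with a two-finger parallel gripper is mounted at the origin on the work surface. World frame = base frame: x ahead of the robot, y to its left, z up, the work surface at z = 0. Lengths are in m, angles in degrees, forces in N, time in s.
With the tool pointing down it reaches from about 0.4 to 0.825 m from the base axis. Payload 7 kg.
Tool frame: the origin (TCP) lies on the centre line of the jaws, within the pads' length; the fingertips stand 19 mm ahead of it and the grasp point (between the pads) is the TCP; z points along the fingers, y is the line along which they close (so a half turn about z gives the same grasp; the last joint's range is limited). The gripper opens to 88 mm and grips with 3 to 60 N. Pads are 19 mm wide; open, the fingers measure 130 mm over their backs; the gripper's body (78 mm by 193 mm) begins 47 mm behind the grasp point.
Start: joints at [88.7, 20.546, 0.682, 0, -70.136, -16.507], TCP at [0.206, 0.643, 0.246] pointing down, gripper open.
Joint ranges: [-176.03, 176.03], [-82.01, 121.73], [-58.28, 71.71], [-173.87, 95.51], [-174.79, -0.11], [-173.66, 173.66]. Speed limits (degrees/s): [136.94, 136.94, 172.46, 180, 180, 180].

### API

Orientations are given as [roll, pitch, yaw] about the fixed x, y, z axes, in that order (R = Rz(yaw) Ry(pitch) Rx(roll)).
In Python, from plant import ctrl gives the robot as it stands.
- The arm moves only by the tool move_arm, never from a script. Its argument "motion" is a list of rows, each a list of 3 entries, a list of its own where there are three numbers: the shift along the tool's x, y, z in mm, then the turn, a rotation vector about the tool's x, y, z in degrees, then the closure, from 0 (fully open) to 1 (shut). A call has 1 to 10 rows; each row is the pose to reach, as a shift and turn from the pose commanded when the call began, along the tool's axes at that moment; what a row does not reach only later rows make up. A row lasts 1/12 s, in which the tool goes at most 41.7 mm and 7.16 degrees, less where a joint would pass 70% of its speed; a pose out of reach is approached as far as the arm can. A call with a gripper value outside its range is refused whole. The fingers move at their own pace and stop on an object; the grip force is fixed at half the most. Time passes only in rows, so rows that repeat a pose let the fingers close. It gives the time, the measured TCP pose, the force, the opening and the grip force at its end, in the units of the state.
- ctrl.get_obs(): the state, without advancing time (a new reading comes with each control period).
- ctrl.snapshot(name): name is "side" or "top" or "wrist"; returns a dict with "color" (420x560x3 uint8, blue, green, red), "camera_matrix" (3x3 intrinsics, pixels), "cam_to_world" (4x4, takes a point from camera to world coordinates). Camera axes: x right, y up, looking along -z (the intrinsics and any distortion apply to the point x, -y, -z); pixel columns grow to the right and rows downward; lengths in m; the calibration is good to about 2 mm. A picture is of the moment at which its call begins. There is no depth.
- ctrl.close_job(): hands the job in; it is judged then, once.
The state is a dict: "clock": time; "joint_pos": joint angles; "qvel": joint speeds; "tau": joint torques, N m; "tool_pos": TCP position; "orientation": TCP orientation; "force": force on the tool from outside, world axes, zero at the start; "moment": the same for the moment, N m; "opening": finger opening in m; "gripper_force": force on a finger pad.
Only numpy, scipy, OpenCV 4.12 (cv2) and the standard library are available. Lean on these libraries where they do the work, as an engineer would, in place of code of your own. Each camera call takes 0.05 s, during which the arm holds its last target. There are 200 camera calls.

### The job

Take the yellow-handled square key from its wooden block, push its tip well into the square recess of the brass turn-button on the sloping tile rest, and with the key turn the button clockwise until it stops, so that its tongue lies over the tile. Then put the key back in its block, upright and fully home. Turn the button only with the key, and leave the tile, the jars and the little bust where they are.

Things in the scene. Friction and masses are not known exactly. Their poses are not given: they have to be found in the camera images.
- key: Loose steel T-key with a yellow bar, 109 mm tall, 200 g, standing tip down in its block. Origin: centre of the tip's end; z up the shaft to the handle, x along the T-bar. Shaft: 12 mm square (sides along x, y), tapering over the last 5 mm to 7 mm. Dark round collar, radius 18 mm, at z = 45 to 53 mm. Stored, the collar rests on the block's top and the tip is 10 mm above the block's underside.
- stand: The key's block of light wood, 70 x 70 x 55 mm, fixed to the table. Origin at the centre of its underside, z up. A round hole of 24 mm diameter, 52 mm deep, opens in the middle of its top (55 mm above the table).
- rest: Fixed tile rest (white board, wooden legs), 215 x 190 mm on the table. Origin: centre of its underside, z up; its front faces its own -x. A board 240 mm long, 190 mm wide slopes up towards its +x at 30 degrees from level; the board's middle is 85 mm above the table. The front ledge stands 14 mm off the board.
- clamp_head: Brass turn-button on the rest: a 30 x 30 mm boss with a square recess in its outer face, and a blue-ended tongue reaching 63 mm from the turning axis along its own x, 12 to 18 mm below the recess's mouth. Origin: centre of the mouth, 28 mm off the board, 60 mm up the slope from the board's middle. z points out of the recess, 30 degrees from vertical, leaning to the rest's front.
- recess (a point): Centre of the recess's mouth, same axes as the button: z out of the recess, x along the tongue. The recess is a 14.5 mm square with sides parallel to x and y, 16 mm deep; the key's tip enters it along -z.
- clamp (a joint): Angle of the turn-button, rad. It grows as the button turns clockwise, seen from outside looking into the recess. It starts between 0 and 0.5 (tongue across the slope, beside the tile's upper edge) and stops hard at 1.4, where the tongue points straight down the slope over the tile.
- tile: Loose terracotta-red tile, 120 x 120 x 6 mm, 160 g, lying on the board against the ledge. Origin at the centre of its underside; its axes are parallel to the rest's (z vertical while it lies in place).
- jar_blue: Loose blue jar, radius 26 mm, 75 mm tall, bystander. Origin at the centre of its underside.
- jar_green: Loose green jar, radius 28 mm, 65 mm tall, bystander. Origin at the centre of its underside.
- bust: Loose small metal bust, radius 20 mm, 72 mm tall, bystander. Origin at the centre of its underside.
- key_grip (a point): Middle of the key's yellow T-bar, 97 mm up from the tip, same axes as the key. The bar is 90 mm long (x), 18 mm wide (y) and 24 mm tall (z = 85 to 109 mm from the tip); grip it across its 18 mm. Below it is a round stem of radius 8 mm, down to the collar.
Things that resemble listed ones, but are neither listed nor needed, are in the scene too. Of the things that look like the key, the smallest one is meant.

How it is judged:
By the outcome, as a careful person would: the job done as asked, in the order asked, and still so for the second after the job is handed in, with the robot touching nothing.
It also fails if it takes over 58 s, if anything falls off the work surface, if the arm or the gripper's body presses on something with over 40 N, if the wrist force passes 120 N, or if a joint passes its speed limit or range.

## Working session

There is one attempt and no reset: what is moved stays moved. The work goes in short steps, Python scripts to look and compute and a tool call to move; the robot and the scene stay as the last step left them, time stands still between calls to the robot, and variables do not carry over. Pictures are saved under pics/ and viewed, at most 12 in all, crops included, and the job is handed in when it is done.

Besides the shell and the picture viewer there is one more tool, called after "Request:" as name(argument=value, ...) on one line, values as JSON. move_arm: Moves the arm, as the interface text tells. Its arguments: {"type":"object","properties":{"motion":{"type":"array"}},"required":["motion"]}

```bash
mkdir -p pics; ls
python3 - <<'E'
from plant import ctrl
import cv2,numpy as np
o=ctrl.get_obs();print(o)
for n in("top","side","wrist"):
    s=ctrl.snapshot(n);cv2.imwrite(f"pics/{n}0.png",s["color"]);np.savez(f"{n}0.npz",**s)
    print(n,s["camera_matrix"].round(1).tolist(),s["cam_to_world"].round(3).tolist(),s.keys())
E
```

```text
pics
{'clock': 0.0, 'joint_pos': array([ 8.86992946e+01,  2.05917569e+01,  6.34319121e-01, -1.97536359e-02,
       -7.01338870e+01, -1.65049155e+01]), 'qvel': array([-0.04712554,  0.03207495, -0.01415568,  0.08199559, -0.0726777 ,
       -0.06041586]), 'tau': array([-4.82042105e-04, -5.82721674e+01,  2.93047446e+01,  6.99722752e+00,
        6.70033711e-03, -1.58403782e-04]), 'tool_pos': array([0.2063152 , 0.64223344, 0.24462431]), 'orientation': array([ 1.79907162e+02, -8.14312480e-03, -1.78123418e+01]), 'force': array([-0.24636073,  0.8780038 ,  0.53125211]), 'moment': array([-0.02471759, -0.03053823,  0.04962034]), 'gripper_force': 0.0, 'opening': 0.0874248318711977}
top [[392.5, 0.0, 276.4], [0.0, 392.5, 208.8], [0.0, 0.0, 1.0]] [[-0.024, 0.997, -0.068, 0.447], [-0.999, -0.022, 0.029, 0.039], [0.028, 0.068, 0.997, 1.022], [0.0, 0.0, 0.0, 1.0]] dict_keys(['color', 'camera_matrix', 'cam_to_world'])
side [[401.6, 0.0, 284.3], [0.0, 401.6, 216.7], [0.0, 0.0, 1.0]] [[-0.706, 0.517, -0.483, 0.068], [-0.708, -0.525, 0.473, 0.442], [-0.009, 0.676, 0.737, 0.762], [0.0, 0.0, 0.0, 1.0]] dict_keys(['color', 'camera_matrix', 'cam_to_world'])
wrist [[326.8, 0.0, 281.9], [0.0, 326.8, 208.8], [0.0, 0.0, 1.0]] [[-0.304, 0.92, 0.247, 0.271], [-0.953, -0.294, -0.078, 0.621], [0.001, -0.259, 0.966, 0.384], [0.0, 0.0, 0.0, 1.0]] dict_keys(['color', 'camera_matrix', 'cam_to_world'])
```

View pics/top0.png

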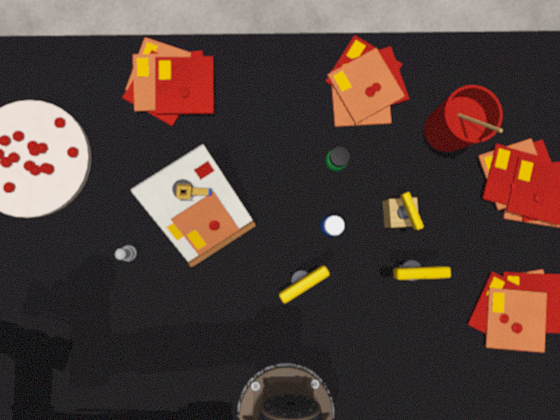

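View pics/side0.png

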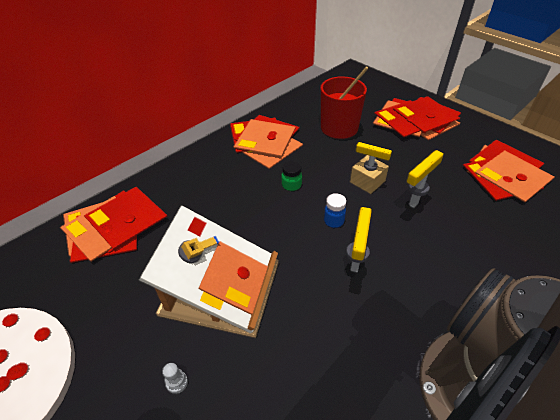

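Top view: three yellow T-keys, at (412,210) on the wooden block, at (304,285) and at (422,272). The last two have larger bars and no wooden block, so I choose (412,210). The turn-button is at (183,190) with its tongue to (210,192). The rest's ledge runs (190,265)-(255,225). I'll check this in one close crop.

```bash
python3 - <<'E'
import cv2,numpy as np
t=cv2.imread("pics/top0.png");s=cv2.imread("pics/side0.png")
c=lambda im,x,y,w,h:cv2.resize(im[y:y+h,x:x+w],(390,290),interpolation=cv2.INTER_CUBIC)
cv2.imwrite("pics/c1.png",np.vstack([np.hstack([c(t,370,175,78,58),c(s,335,130,78,58)]),np.hstack([c(t,150,155,78,58),c(s,165,220,78,58)])]))
E
cat > h.py <<'E'
import numpy as np,cv2
def load(n): return dict(np.load(n+".npz"))
def ray(s,p):
    K=s["camera_matrix"];T=s["cam_to_world"];d=np.linalg.inv(K)@[p[0],p[1],1.]
    d=T[:3,:3]@(d*[1,-1,-1]);return T[:3,3],d/np.linalg.norm(d)
def onz(s,p,z):
    o,d=ray(s,p);return o+d*(z-o[2])/d[2]
def tri(a,p,b,q):
    o1,d1=ray(a,p);o2,d2=ray(b,q)
    t=np.linalg.lstsq(np.c_[d1,-d2],o2-o1,rcond=None)[0]
    return (o1+d1*t[0]+o2+d2*t[1])/2,np.linalg.norm(o1+d1*t[0]-o2-d2*t[1])
def proj(s,P):
    T=s["cam_to_world"];c=T[:3,:3].T@(np.asarray(P)-T[:3,3]);u=s["camera_matrix"]@(c*[1,-1,-1]);return u[:2]/u[2]
def yellow(s,roi):
    x0,y0,x1,y1=roi;h=cv2.cvtColor(s["color"],cv2.COLOR_BGR2HSV)
    m=cv2.inRange(h,(22,180,90),(34,255,255));k=np.zeros_like(m);k[y0:y1,x0:x1]=m[y0:y1,x0:x1];return k
E
python3 - <<'E'
from h import *
a=load("top0");b=load("side0")
for nm,ra,rb in(("block",(385,180,435,240),(345,135,400,165)),("k2",(270,255,340,310),(345,200,380,265)),("k3",(385,255,460,290),(400,145,450,190))):
    R=[]
    for s,r in((a,ra),(b,rb)):
        m=yellow(s,r);c=max(cv2.findContours(m,0,1)[0],key=cv2.contourArea);R.append(cv2.minAreaRect(c))
    P,e=tri(a,R[0][0],b,R[1][0]);print(nm,R,P,e)
E
```

```text
block [((412.07122802734375, 210.6746826171875), (39.92486572265625, 10.598612785339355), 67.83365631103516), ((373.0, 150.50001525878906), (35.67563247680664, 10.475510597229004), 14.620874404907227)] [ 0.49898956 -0.30839694  0.10434411] 0.0023004993562135267
k2 [((303.87921142578125, 283.89208984375), (12.949329376220703, 56.06926345825195), 57.7243537902832), ((361.2297058105469, 233.12161254882812), (12.658721923828125, 52.77207565307617), 9.462321281433105)] [ 0.3375298  -0.04472493  0.12716512] 0.0022115070146048054
k3 [((422.42242431640625, 272.4763488769531), (12.201119422912598, 57.05817413330078), 88.53119659423828), ((424.6283264160156, 167.07522583007812), (13.358236312866211, 46.189395904541016), 48.8140754699707)] [ 0.3562947  -0.31597566  0.12868606] 0.0029829585054830213
```

View pics/c1.png

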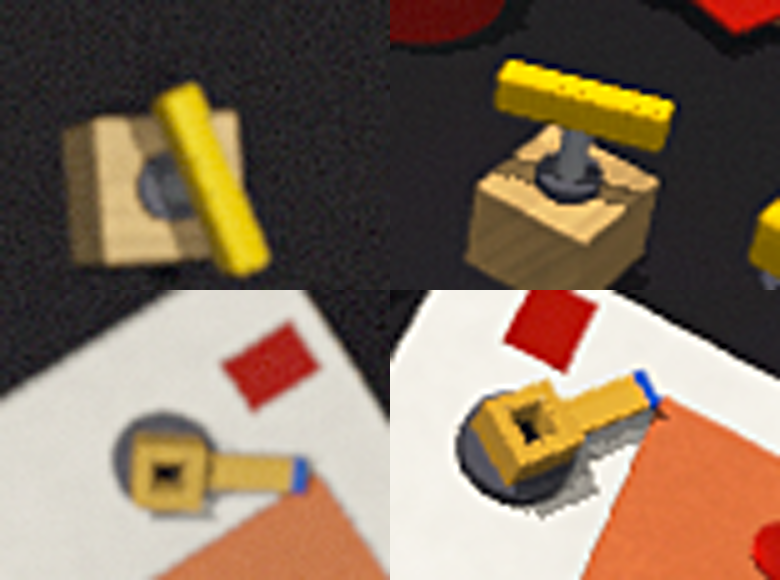

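Both crops confirm the choice. The key with the small bar stands in the wooden block, bar centre at top (412,211) and side (373,150). The boss's recess is at top (183.6,191.6) and side (193,247), and the blue tongue end is at top (209.8,191).

Run:
```python
from h import *
a=load("top0");b=load("side0")
m=yellow(a,(385,180,435,240));c=max(cv2.findContours(m,0,1)[0],key=cv2.contourArea);r=cv2.boxPoints(cv2.minAreaRect(c))
o=r[np.argsort(r[:,1])];e=[onz(a,o[:2].mean(0),.117),onz(a,o[2:].mean(0),.117)]
d=e[1]-e[0];print("bar",e,np.mean(e,0),np.linalg.norm(d),np.degrees(np.arctan2(d[1],d[0])))
print("collar z.053",onz(a,(404.5,212.5),.063),onz(b,(335+180/5,130+180/5),.063))
print("recess",tri(a,(183.6,191.6),b,(193,247)),onz(a,(183.6,191.6),.139),onz(b,(193,247),.139))
# board corners: white/brown region
def corners(s,pts):
    g=cv2.cvtColor(s["color"],cv2.COLOR_BGR2GRAY);return cv2.cornerSubPix(g,np.float32(pts).reshape(-1,1,2),(4,4),(-1,-1),(3,30,.01)).reshape(-1,2)
ca=corners(a,[(131,190),(204,145)]);cb=corners(b,[(141,277),(181,206)])
print(ca,cb)
P=[tri(a,p,b,q) for p,q in zip(ca,cb)];print(P)
q=[onz(a,p,.145) for p in ca];d=q[1]-q[0];print("upper edge",q,np.linalg.norm(d),"yaw",np.degrees(np.arctan2(d[1],d[0]))+90)
d=P[1][0]-P[0][0];print(np.linalg.norm(d),np.degrees(np.arctan2(d[1],d[0]))+90)
# blue end of tongue
for s,ro in((a,(200,180,220,200)),(b,(205,230,225,250))):
    h=cv2.cvtColor(s["color"],cv2.COLOR_BGR2HSV);m=cv2.inRange(h,(105,120,60),(130,255,255));k=np.zeros_like(m);k[ro[1]:ro[3],ro[0]:ro[2]]=m[ro[1]:ro[3],ro[0]:ro[2]]
    M=cv2.moments(k,True);print("blue",M["m00"],M["m10"]/M["m00"],M["m01"]/M["m00"])
```

```text
bar [array([ 0.54114545, -0.28867442,  0.117     ]), array([ 0.45392341, -0.32000472,  0.117     ])] [ 0.49753443 -0.30433957  0.117     ] 0.09267831824911023 -160.24163067121847
collar z.053 [ 0.49631273 -0.3057377   0.063     ] [ 0.49102295 -0.29743597  0.063     ]
recess (array([0.55238176, 0.22298232, 0.13097501]), np.float64(0.0016308253016935476)) [0.550906   0.22068566 0.139     ] [0.54686657 0.22630267 0.139     ]
[[129.84065 189.31827]
 [202.66054 143.49036]] [[139.42432 277.9211 ]
 [181.40556 204.86111]]
[(array([0.55836259, 0.34000111, 0.13921257]), np.float64(0.0006862181834433093)), (array([0.65889246, 0.17585218, 0.14050689]), np.float64(0.0017080896741341496))]
upper edge [array([0.55784476, 0.33832103, 0.145     ]), array([0.65839018, 0.17582093, 0.145     ])] 0.19109072506873295 yaw 31.74676157890039
0.19249104899084632 31.484589508827092
blue 11.0 209.54545454545453 191.72727272727272
blue 14.0 216.07142857142858 239.28571428571428
```

```bash
cat >> h.py <<'E'
from scipy.spatial.transform import Rotation as Ro
def delta(pos,R,o):
    C=Ro.from_euler("xyz",o["orientation"],degrees=True)
    return (C.inv().apply(np.asarray(pos)-o["tool_pos"])*1000).round(1),(C.inv()*R).as_rotvec(degrees=True).round(2)
def down(yaw): return Ro.from_euler("xyz",[180,0,yaw],degrees=True)
E
python3 - <<'E'
from h import *
from plant import ctrl
o=ctrl.get_obs()
print(delta([.4975,-.3045,.25],down(-160.24),o))
a=load("top0");b=load("side0")
y=np.radians(31.6);n=np.array([-.5*np.cos(y),-.5*np.sin(y),.75**.5]);P=np.array([.551,.2215,.139])
u=np.array([np.cos(y)*.75**.5,np.sin(y)*.75**.5,.5]);w=np.array([np.sin(y),-np.cos(y),0]) # right across slope
for s,p in((a,(209.5,191.7)),(b,(216.1,239.3))):
    oo,d=ray(s,p);t=((P-.013*n-oo)@n)/(d@n);v=oo+t*d-P
    print("tongue",v@w*1000,v@u*1000,"deg from downslope",np.degrees(np.arctan2(v@w,-(v@u))))
E
```

```text
(array([566.8, 812.4,  -4. ]), array([ 2.0000e-02, -9.0000e-02,  1.4243e+02]))
tongue 47.459825340382764 -38.54667848312902 deg from downslope 50.916635731547046
tongue 45.04839964220035 -37.83647051928008 deg from downslope 49.97286177366544
```

Request:
move_arm(motion=[[[10,14,0],[0,0,2],0],[[28,40,0],[0,0,7],0],[[50,72,0],[0,0,13],0],[[73,104,0],[0,0,19],0],[[96,136,0],[0,0,25],0],[[119,168,0],[0,0,31],0],[[142,200,0],[0,0,37],0],[[165,232,0],[0,0,43],0],[[188,264,0],[0,0,49],0],[[211,296,0],[0,0,55],0]])

```text
clock: 0.98
tool_pos: [0.3169, 0.2943, 0.2456]
orientation: [-180.0, 0.0, -73.1]
force: [1.3, 0.1, 0.3]
opening: 0.0874
gripper_force: 0.0
```

Run:
```python
from h import *
from plant import ctrl
o=ctrl.get_obs();print(o["tool_pos"],o["orientation"],o["joint_pos"],o["force"])
print(delta([.4975,-.3045,.25],down(-160.24),o))
```

```text
[0.31685087 0.29427331 0.24555597] [-1.79991851e+02  1.26860622e-02 -7.30780584e+01] [ 6.92132965e+01 -3.16118417e+00 -2.80190914e+01 -1.44691997e-03
 -6.51270723e+01 -5.22907474e+01] [1.34886926 0.08159019 0.32725199]
(array([625.4,   1.5,  -4.6]), array([0.000e+00, 2.000e-02, 8.716e+01]))
```

Request:
move_arm(motion=[[[38,0,0],[0,0,5.5],0],[[76,0,0],[0,0,11],0],[[114,0,0],[0,0,16.5],0],[[152,0,0],[0,0,22],0],[[190,0,0],[0,0,27.5],0],[[228,0,0],[0,0,33],0],[[266,0,0],[0,0,38.5],0],[[304,0,0],[0,0,44],0],[[342,0,0],[0,0,49.5],0],[[380,0,0],[0,0,55],0]])

```text
clock: 1.82
tool_pos: [0.4291, -0.0687, 0.2458]
orientation: [-180.0, 0.0, -128.1]
force: [0.8, 1.7, 0.3]
opening: 0.0876
gripper_force: 0.0
```

Run:
```python
from h import *
from plant import ctrl
o=ctrl.get_obs();print(o["tool_pos"],o["orientation"],o["joint_pos"],o["force"])
print(delta([.4975,-.3045,.2],down(-160.24),o))
```

```text
[ 0.42913026 -0.06872834  0.24582231] [-1.79974210e+02  4.53467553e-02 -1.28072830e+02] [ 1.70851058e+01 -2.95774344e+00 -2.77933583e+01 -5.22605874e-03
 -6.51124336e+01 -5.51557484e+01] [0.763727   1.71506402 0.34707991]
(array([ 143.5, -199.2,   45.8]), array([-1.000e-02,  5.000e-02,  3.217e+01]))
```

Request:
move_arm(motion=[[[20,-28,0],[0,0,5],0],[[40,-56,0],[0,0,9],0],[[62,-86,0],[0,0,14],0],[[84,-116,8],[0,0,19],0],[[106,-146,16],[0,0,24],0],[[124,-172,26],[0,0,28],0],[[136,-189,36],[0,0,31],0],[[143.5,-199.2,43],[0,0,32.2],0],[[143.5,-199.2,45.8],[0,0,32.2],0],[[143.5,-199.2,45.8],[0,0,32.2],0]])

```text
clock: 2.65
tool_pos: [0.4978, -0.3022, 0.1984]
orientation: [179.9, -0.1, -160.0]
force: [-1.3, 0.8, 0.2]
opening: 0.0879
gripper_force: 0.0
```

Run:
```python
from h import *
from plant import ctrl
s=ctrl.snapshot("wrist");np.savez("w1.npz",**s);cv2.imwrite("pics/w1.png",s["color"])
o=ctrl.get_obs();print(o["tool_pos"],o["orientation"],o["joint_pos"])
h=cv2.cvtColor(s["color"],cv2.COLOR_BGR2HSV);m=cv2.inRange(h,(22,180,90),(34,255,255))
p=proj(s,[.4975,-.3045,.119]);print("expect",p)
for c in cv2.findContours(m,0,1)[0]:
    if cv2.contourArea(c)>800:
        q=cv2.boxPoints(cv2.minAreaRect(c));E=[onz(s,x,.119) for x in q];print(cv2.minAreaRect(c));print(np.round(E,4)[:,:2],np.mean(E,0))
        d=E[1]-E[0];f=E[2]-E[1];print([(np.linalg.norm(v),np.degrees(np.arctan2(v[1],v[0]))) for v in(d,f)])
```

```text
[ 0.4980585  -0.30175725  0.19937305] [ 1.79955642e+02 -4.91871473e-02 -1.59966259e+02] [-1.19878287e+01  1.39061778e+01 -1.50312899e+01 -1.31643961e-02
 -6.11277565e+01 -5.79720860e+01]
expect [277.93550272 223.86099939]
((276.5, 211.0), (112.0, 25.0), 90.0)
[[ 0.4557 -0.3295]
 [ 0.45   -0.3139]
 [ 0.5256 -0.2858]
 [ 0.5318 -0.3028]] [ 0.49078167 -0.30799357  0.119     ]
[(np.float64(0.016588197318604458), np.float64(110.07112947453513)), (np.float64(0.08070309820271768), np.float64(20.406199663573297))]
((376.5, 28.0), (56.0, 185.0), 90.0)
[[ 0.3657 -0.3484]
 [ 0.3279 -0.2454]
 [ 0.3551 -0.2307]
 [ 0.3944 -0.3379]] [ 0.36078322 -0.29059306  0.119     ]
[(np.float64(0.1097161758588571), np.float64(110.13523556227399)), (np.float64(0.030894787829110683), np.float64(28.44476951796768))]
```

View pics/w1.png

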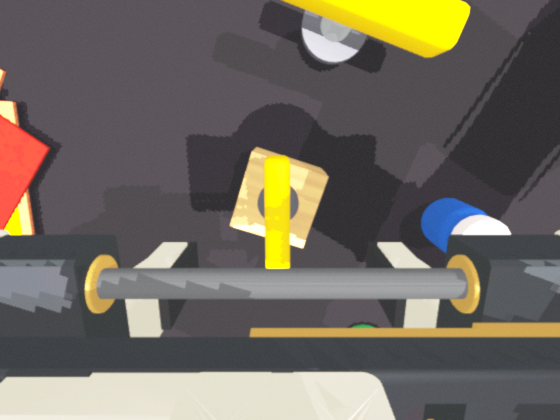

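The wrist view shows the small bar at (276,155)-(276,268) over its block at (280,198), aligned with the jaws to within 0.3°. Descending with small corrections.

Request:
move_arm(motion=[[[1,-1,15],[0,0,0],0],[[2.7,-2.7,40],[0,0,0],0],[[2.7,-2.7,65],[0,0,0],0],[[2.7,-2.7,85],[0,0,0],0],[[2.7,-2.7,92],[0,0,0],0],[[2.7,-2.7,92],[0,0,0],1],[[2.7,-2.7,92],[0,0,0],1],[[2.7,-2.7,92],[0,0,0],1],[[2.7,-2.7,92],[0,0,0],1],[[2.7,-2.7,92],[0,0,0],1]])

```text
clock: 3.53
tool_pos: [0.4976, -0.3058, 0.1091]
orientation: [-179.9, 0.1, -160.0]
force: [-0.3, 0.4, -0.4]
opening: 0.0597
gripper_force: 0.0
```

Request:
move_arm(motion=[[[0,0,0],[0,0,0],1],[[0,0,0],[0,0,0],1],[[0,0,0],[0,0,0],1],[[0,0,0],[0,0,0],1]])

```text
clock: 3.87
tool_pos: [0.4969, -0.3058, 0.1079]
orientation: [-180.0, 0.0, -160.0]
force: [0.8, -0.4, -0.0]
opening: 0.0333
gripper_force: 0.0
```

Request:
move_arm(motion=[[[0,0,0],[0,0,0],1],[[0,0,0],[0,0,0],1],[[0,0,0],[0,0,0],1],[[0,0,0],[0,0,0],1],[[0,0,0],[0,0,0],1]])

```text
clock: 4.28
tool_pos: [0.4969, -0.3057, 0.1077]
orientation: [180.0, -0.0, -160.0]
force: [-0.2, 0.9, -1.8]
opening: 0.0178
gripper_force: 30.0
```

Run:
```python
from h import *
from plant import ctrl
o=ctrl.get_obs();print(o["tool_pos"],o["orientation"],o["opening"],o["gripper_force"],o["force"])
y=np.radians(31.6);n=np.array([-.5*np.cos(y),-.5*np.sin(y),.75**.5]);P=np.array([.551,.2215,.139])
u=np.array([np.cos(y)*.75**.5,np.sin(y)*.75**.5,.5]);w=np.array([np.sin(y),-np.cos(y),0])
a=np.radians(50.5);tx=np.sin(a)*w-np.cos(a)*u # tongue dir
R0=np.c_[tx,np.cross(-n,tx),-n]
np.savez("rest.npz",P=P,n=n,u=u,w=w,tx=tx)
for k in range(4):
    R=Ro.from_matrix(R0)*Ro.from_euler("z",90*k,degrees=True)
    print(k,R.as_euler("xyz",degrees=True).round(1),delta(P+n*.137,R,o))
```

```text
[ 0.49692648 -0.30568518  0.10767908] [ 1.79998329e+02 -3.63413787e-03 -1.60005857e+02] 0.01781550635141212 29.997268617153168 [-0.24734389  0.87236621 -1.84023613]
0 [-156.    18.5  -93.9] (array([-164. ,  463.1, -150. ]), array([ 10.49, -29.7 , -60.62]))
1 [159.8  22.7 168. ] (array([-164. ,  463.1, -150. ]), array([-13.07, -27.33,  27.25]))
2 [156.  -18.5  86.1] (array([-164. ,  463.1, -150. ]), array([-33.85, -11.95, 114.75]))
3 [-159.8  -22.7  -12. ] (array([-164. ,  463.1, -150. ]), array([  36.76,  -17.57, -147.55]))
```

Request:
move_arm(motion=[[[0,0,-5],[0,0,0],1],[[0,0,-15],[0,0,0],1],[[0,0,-30],[0,0,0],1],[[0,0,-50],[0,0,0],1],[[0,0,-72],[0,0,0],1],[[0,0,-95],[0,0,0],1],[[0,0,-120],[0,0,0],1],[[0,0,-142],[0,0,0],1],[[0,0,-158],[0,0,0],1],[[0,0,-165],[0,0,0],1]])

```text
clock: 5.12
tool_pos: [0.4976, -0.3061, 0.2765]
orientation: [-179.8, 0.2, -160.0]
force: [0.8, 0.6, -1.5]
opening: 0.0177
gripper_force: 30.0
```

Request:
move_arm(motion=[[[-8,24,0],[0,0,-2],1],[[-18,52,0],[0,0,-5],1],[[-30,84,0],[1,-3,-9],1],[[-41,116,0],[2,-5,-13],1],[[-52,148,0],[3,-8,-17],1],[[-64,180,0],[4,-11,-22],1],[[-75,212,0],[5,-13,-27],1],[[-86,244,0],[6,-16,-32],1],[[-97,274,0],[6.5,-18,-36],1],[[-104,294,0],[7,-20,-40],1]])

```text
clock: 5.95
tool_pos: [0.493, 0.0082, 0.2728]
orientation: [-166.4, 16.0, -117.4]
force: [0.1, 0.0, -1.2]
opening: 0.0181
gripper_force: 30.0
```

Run:
```python
from h import *
from plant import ctrl
o=ctrl.get_obs();print(o["tool_pos"],o["orientation"],o["joint_pos"],o["opening"],o["gripper_force"])
r=np.load("rest.npz");R=Ro.from_matrix(np.c_[r["tx"],np.cross(-r["n"],r["tx"]),-r["n"]])
print(delta(r["P"]+r["n"]*.147,R,o))
```

```text
[0.49304042 0.00817917 0.27276558] [-166.37337478   15.95222575 -117.37259382] [ 24.8565597   -9.82674859 -33.87259093   1.82936293 -45.1430337
 -55.19957719] 0.01809952231810239 29.996905624866486
(array([-145.4,   93.5,   27. ]), array([  3.3 ,  -9.64, -20.37]))
```

Request:
move_arm(motion=[[[-15,9,3],[0,-1,-2],1],[[-33,21,6],[1,-2,-5],1],[[-53,34,10],[1,-3,-8],1],[[-73,47,14],[2,-5,-11],1],[[-93,60,17],[2,-6,-14],1],[[-113,73,21],[3,-8,-17],1],[[-130,84,24],[3,-9,-19],1],[[-141,91,26],[3.3,-9.6,-20],1],[[-145.4,93.5,27],[3.3,-9.6,-20.4],1],[[-145.4,93.5,27],[3.3,-9.6,-20.4],1]])

```text
clock: 6.78
tool_pos: [0.4897, 0.1812, 0.2657]
orientation: [-156.1, 18.4, -94.1]
force: [-0.1, -0.6, -2.0]
opening: 0.0179
gripper_force: 30.0
```

Run:
```python
from h import *
from plant import ctrl
for i in range(4): s=ctrl.snapshot("side")
a=ctrl.snapshot("top");w=ctrl.snapshot("wrist")
for n,v in(("s2",s),("t2",a),("w2",w)): np.savez(n+".npz",**v)
o=ctrl.get_obs();print(o["tool_pos"],o["orientation"],o["joint_pos"],o["opening"],o["gripper_force"])
r=np.load("rest.npz");R=Ro.from_matrix(np.c_[r["tx"],np.cross(-r["n"],r["tx"]),-r["n"]])
print(delta(r["P"]+r["n"]*.147,R,o))
cv2.imwrite("pics/w2.png",np.hstack([cv2.resize(w["color"],(400,300)),cv2.resize(s["color"][150:300,120:320],(400,300),interpolation=cv2.INTER_CUBIC)]))
```

```text
[0.4904339  0.18033719 0.26627057] [-156.09861927   18.44972029  -94.27890697] [ 46.48656375 -11.53690047 -44.80677723  15.82389347 -28.67002537
 -66.72231514] 0.01756232730935526 29.997053146362305
(array([-2.4,  2.3, -0.2]), array([-0.  , -0.22, -0.27]))
```

View pics/w2.png

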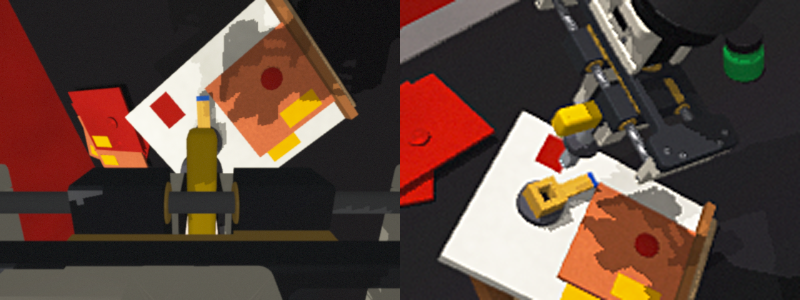

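The wrist half shows the bar (203,190) in line with the tongue, whose blue end is at (204,98). The side half shows the recess at (545,193) and the key's dark shaft below the yellow bar at (575,150). I'll now check the tip against the pose in a close crop.

Run:
```python
from h import *
s=load("s2");r=np.load("rest.npz")
C=Ro.from_euler("xyz",[-156.0986,18.4497,-94.2789],degrees=True);t=np.array([.49043,.18034,.26627])
Z=C.apply([0,0,1]);
im=cv2.resize(s["color"][180:280,160:260],(600,600),interpolation=cv2.INTER_CUBIC)
def mk(P,c):
    p=proj(s,P);print(p);cv2.circle(im,tuple(int(v) for v in ((p-[160,180])*6+3)),3,c,-1)
mk(t+Z*.097,(255,0,255));mk(t+Z*.052,(255,255,0));mk(t,(0,255,0));mk(r["P"],(0,0,255))
X=r["tx"];Y=np.cross(r["n"],X)
for i in(-1,1):
    for j in(-1,1): mk(r["P"]+.015*(i*X+j*Y),(0,255,255))
cv2.imwrite("pics/s2c.png",im)
```

```text
[202.72294075 231.16457682]
[210.86207995 219.4047144 ]
[221.21889142 204.44064081]
[193.73097947 244.48762194]
[190.54541682 253.24357394]
[183.7042896  240.27994598]
[203.60470499 248.63110678]
[196.81124444 236.02109494]
```

View pics/s2c.png

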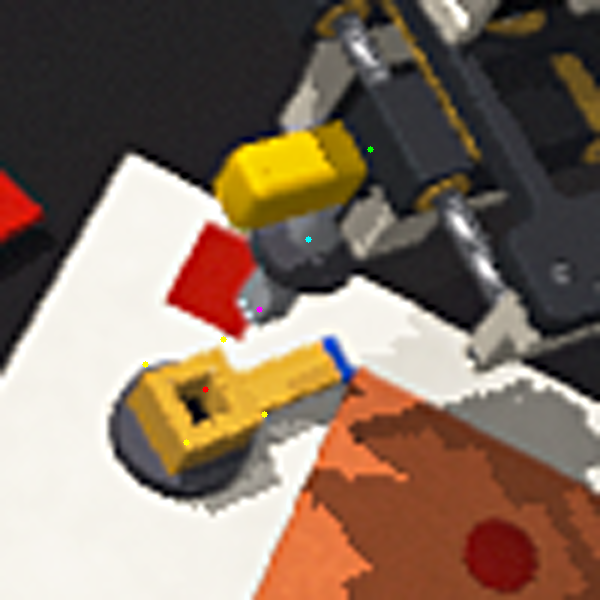

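Close crop: tip at crop (250,308) against predicted (260,310). The recess hole's centre is at crop (193,401) against predicted (205,390). That is a few mm of camera bias. I'll go nearer and measure the tip relative to the recess.

Request:
move_arm(motion=[[[-1,1,5],[0,0,0],1],[[-3,3,15],[0,0,0],1],[[-3.6,4.5,25],[0,-0.2,-0.3],1],[[-3.6,4.5,33],[0,-0.2,-0.3],1],[[-3.6,4.5,36],[0,-0.2,-0.3],1],[[-3.6,4.5,36],[0,-0.2,-0.3],1],[[-3.6,4.5,36],[0,-0.2,-0.3],1]])

```text
clock: 7.67
tool_pos: [0.5019, 0.1943, 0.2342]
orientation: [-156.0, 18.5, -93.9]
force: [-0.1, -1.0, -0.3]
opening: 0.0181
gripper_force: 30.0
```

Run:
```python
from h import *
from plant import ctrl
for i in range(4): s=ctrl.snapshot("side")
a=ctrl.snapshot("top")
for n,v in(("s3",s),("t3",a)): np.savez(n+".npz",**v)
o=ctrl.get_obs();print(o["tool_pos"],o["orientation"],o["opening"],o["force"])
r=np.load("rest.npz");R=Ro.from_matrix(np.c_[r["tx"],np.cross(-r["n"],r["tx"]),-r["n"]])
print(delta(r["P"]+r["n"]*.097,R,o))
C=Ro.from_euler("xyz",o["orientation"],degrees=True);t=o["tool_pos"];Z=C.apply([0,0,1])
print("pred tip",proj(s,t+Z*.097),proj(a,t+Z*.097),"P",proj(s,r["P"]),proj(a,r["P"]))
im=cv2.resize(s["color"][205:275,165:235],(560,560),interpolation=cv2.INTER_CUBIC)
im2=cv2.resize(a["color"][165:215,155:185+20],(240,240),interpolation=cv2.INTER_CUBIC)
im3=cv2.resize(load("s2")["color"][228:268,170:210],(240,240),interpolation=cv2.INTER_CUBIC)
cv2.imwrite("pics/s3.png",np.hstack([im,np.vstack([im2,im3,np.zeros((80,240,3),np.uint8)])]))
```

```text
[0.50184422 0.19461424 0.23490905] [-155.93515452   18.54357291  -93.82005971] 0.017853718961971472 [-0.26421855  0.45225672 -1.82415359]
(array([ 1.9, -2.2, 14. ]), array([-0.02,  0.04,  0.09]))
pred tip [195.64082763 242.46932206] [182.78140116 194.45224837] P [193.73097947 244.48762194] [183.23528032 191.56610824]
```

View pics/s3.png

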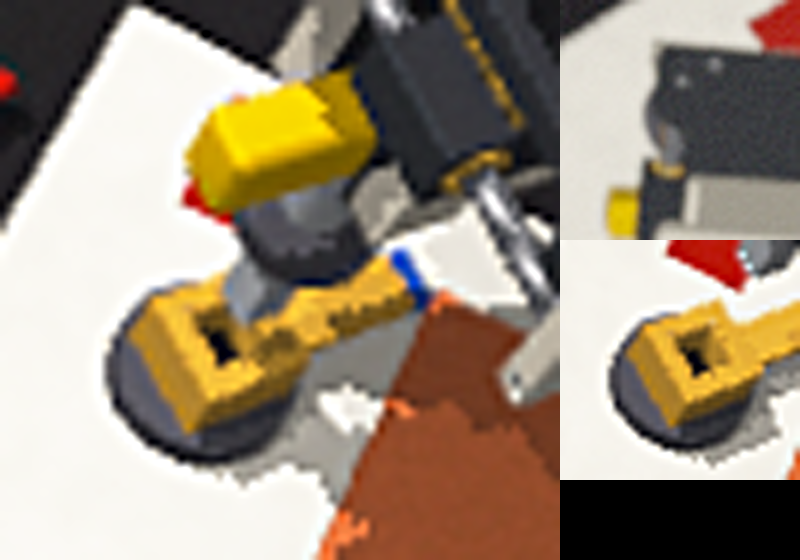

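Left crop (8x): tip end at crop (241,310), hole mouth centre about (225,343). Image and pose agree on an in-plane correction of about (+2.8,-2.3) mm in tool x,y, with 14 mm to go to the mouth.

Request:
move_arm(motion=[[[1.5,-1.2,0],[0,0,0],1],[[2.8,-2.3,3],[0,0,0],1],[[2.8,-2.3,7],[0,0,0],1],[[2.8,-2.3,11],[0,0,0],1],[[2.8,-2.3,14],[0,0,0],1],[[2.8,-2.3,16],[0,0,0],1],[[2.8,-2.3,18],[0,0,0],1],[[2.8,-2.3,18],[0,0,0],1]])

```text
clock: 8.58
tool_pos: [0.5113, 0.1964, 0.2182]
orientation: [-156.0, 18.5, -93.8]
force: [0.0, 3.1, -4.1]
opening: 0.0174
gripper_force: 30.0
```

```bash
cat > st.py <<'E'
from h import *
from plant import ctrl
def st():
    o=ctrl.get_obs();C=Ro.from_euler("xyz",o["orientation"],degrees=True)
    r=np.load("rest.npz");R=Ro.from_matrix(np.c_[r["tx"],np.cross(-r["n"],r["tx"]),-r["n"]])
    print(o["clock"],"toolF",C.inv().apply(o["force"]).round(1),"toolM",C.inv().apply(o["moment"]).round(2),"toMouth",delta(r["P"]+r["n"]*.097,R,o),"grip",o["opening"],o["gripper_force"],"j",o["joint_pos"].round(1))
    return o
E
python3 -c "
from st import *
st()
for i in range(3): s=ctrl.snapshot('side')
st()
np.savez('s4.npz',**s)
cv2.imwrite('pics/s4.png',cv2.resize(s['color'][205:275,165:235],(560,560),interpolation=cv2.INTER_CUBIC))"
```

```text
8.5833 toolF [-1.6  2.1  4.3] toolM [-2.32  0.33  0.01] toMouth (array([-1.1, -0.4, -4.9]), array([ 0.04, -0.01,  0.11])) grip 0.017360361527824733 29.99686360359192 j [ 44.7  -5.4 -48.7  20.8 -18.5 -70.5]
8.7333 toolF [-1.3  3.5  4.4] toolM [-2.42  0.4   0.01] toMouth (array([-1.1, -0.4, -4.6]), array([ 0.04, -0.  ,  0.11])) grip 0.017934498953763388 29.996816217899323 j [ 44.7  -5.5 -48.7  20.7 -18.6 -70.5]
```

View pics/s4.png

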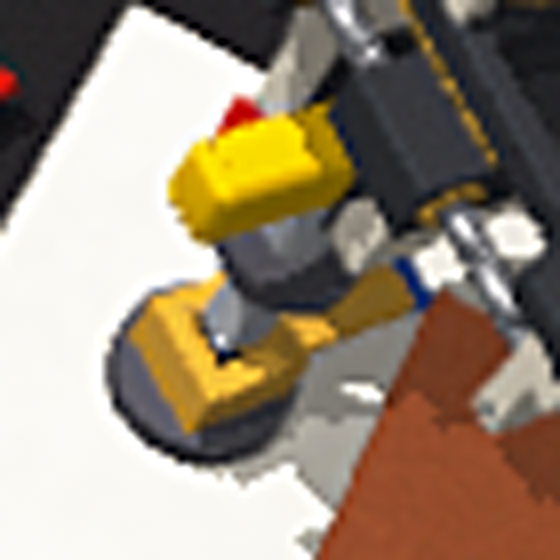

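The tip is in the hole, with a dark gap left on its lower side at (225,350), and the force agrees. I'll shift +1 mm in tool y and push on.

Request:
move_arm(motion=[[[0,1,0],[0,0,0],1],[[0,1.2,1],[0,0,0],1],[[0,1.2,3],[0,0,0],1],[[0,1.2,5],[0,0,0],1],[[0,1.2,5],[0,0,0],1]])

```text
clock: 9.15
tool_pos: [0.5126, 0.1979, 0.2139]
orientation: [-156.0, 18.5, -93.8]
force: [-0.4, 1.0, -1.5]
opening: 0.0176
gripper_force: 30.0
```

```bash
python3 -c "
from st import *
st()"
```

```text
9.15 toolF [-0.5  1.2  1.4] toolM [-1.36  0.6   0.03] toMouth (array([-1. , -1.2, -9.6]), array([0.  , 0.01, 0.1 ])) grip 0.01756020402493908 29.997046887874603 j [ 44.5  -4.9 -49.3  21.8 -17.4 -71.5]
```

Request:
move_arm(motion=[[[0,0.2,1],[0,0,0],1],[[0,0.2,2],[0,0,0],1],[[0,0.2,3],[0,0,0],1],[[0,0.2,4],[0,0,0],1],[[0,0.2,4],[0,0,0],1]])

```text
clock: 9.57
tool_pos: [0.514, 0.199, 0.2104]
orientation: [-156.0, 18.5, -93.8]
force: [0.2, 1.8, -2.1]
opening: 0.018
gripper_force: 30.0
```

```bash
python3 -c "
from st import *
st()"
```

```text
9.5667 toolF [-1.   1.   2.4] toolM [-1.32  0.38 -0.02] toMouth (array([ -1. ,  -1.5, -13.5]), array([0.01, 0.01, 0.1 ])) grip 0.01804567134498245 29.99707728624344 j [ 44.3  -4.5 -49.7  22.5 -16.6 -72.1]
```

Request:
move_arm(motion=[[[0,0,1],[0,0,2],1],[[0,0,1],[0,0,5],1],[[0,0,1],[0,0,8],1],[[0,0,1],[0,0,11],1],[[0,0,1],[0,0,14],1],[[0,0,1],[0,0,17],1],[[0,0,1],[0,0,20],1],[[0,0,1],[0,0,20],1]])

```text
clock: 10.23
tool_pos: [0.5143, 0.1999, 0.2097]
orientation: [-163.7, 25.6, -114.2]
force: [-3.8, 3.4, -1.9]
opening: 0.0176
gripper_force: 30.0
```

```bash
python3 -c "
from st import *
st()"
```

```text
10.2333 toolF [-0.6  5.4  0.9] toolM [-3.32  0.32 -0.04] toMouth (array([ -0.9,  -1.5, -14.5]), array([  0.03,   0.08, -20.05])) grip 0.017633125906862945 29.998781383037567 j [ 44.3  -4.4 -49.8  22.7 -16.4 -92.4]
```

Request:
move_arm(motion=[[[0,0.5,0],[0,0,3],1],[[0,0.5,0],[0,0,6],1],[[0,0.5,0],[0,0,9],1],[[0,0.5,0],[0,0,12],1],[[0,0.5,0],[0,0,15],1],[[0,0.5,0],[0,0,18],1],[[0,0.5,0],[0,0,20],1],[[0,0.5,0],[0,0,20],1]])

```text
clock: 10.9
tool_pos: [0.514, 0.2003, 0.2097]
orientation: [-174.1, 29.5, -136.3]
force: [-2.5, 5.0, -0.7]
opening: 0.0176
gripper_force: 30.0
```

```bash
python3 -c "
from st import *
st()
for n in ('side','wrist'):
  s=ctrl.snapshot(n);np.savez(n[0]+'5.npz',**s)
w,s=load('w5')['color'],load('s5')['color']
cv2.imwrite('pics/s5.png',np.hstack([cv2.resize(w,(400,300)),cv2.resize(s[200:290,165:285],(400,300),interpolation=cv2.INTER_CUBIC)]))"
```

```text
10.9 toolF [-1.1  5.4  0.8] toolM [-2.81  1.25 -0.11] toMouth (array([ -1.4,  -1.6, -14.4]), array([  0.04,   0.09, -39.99])) grip 0.017565092768026938 29.998517632484436 j [  44.3   -4.4  -49.9   22.9  -16.3 -112.6]
```

View pics/s5.png

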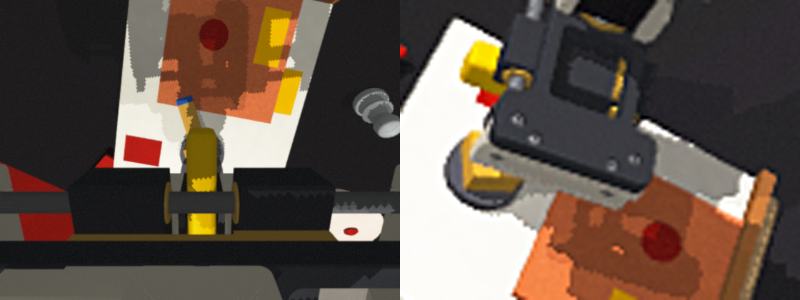

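Wrist half: the blue tongue end at (184,100) now reaches over the tile's edge, lagging the bar (203,180) by about 12-15°, the fit's slack. It is turning, so I continue.

Request:
move_arm(motion=[[[0,0.3,0],[0,0,3],1],[[0,0.3,0],[0,0,6],1],[[0,0.3,0],[0,0,9],1],[[0,0.3,0],[0,0,12],1],[[0,0.3,0],[0,0,15],1],[[0,0.3,0],[0,0,18],1],[[0,0.3,0],[0,0,20],1],[[0,0.3,0],[0,0,20],1]])

```text
clock: 11.67
tool_pos: [0.5139, 0.2006, 0.2098]
orientation: [174.5, 29.6, -159.3]
force: [-2.2, 5.3, -2.1]
opening: 0.0177
gripper_force: 30.0
```

```bash
cat >> st.py <<'E'
def blue(s):
    # tongue angle from downslope, blue end cast onto tongue's top plane
    r=np.load("rest.npz");P,n,u,w=r["P"],r["n"],r["u"],r["w"];x,y=proj(s,P-.045*u-.013*n)
    h=cv2.cvtColor(s["color"],cv2.COLOR_BGR2HSV);m=cv2.inRange(h,(105,120,50),(130,255,255))
    for c in cv2.findContours(m,0,1)[0]:
        p=c.reshape(-1,2).mean(0)
        o,d=ray(s,p);t=((P-.013*n-o)@n)/(d@n);v=o+t*d-P;L=np.hypot(v@w,v@u)*1000
        if 40<L<80: print("blue",p.round(1),cv2.contourArea(c),"L",L.round(1),"deg from down",np.degrees(np.arctan2(v@w,-(v@u))).round(1))
E
python3 -c "
from st import *
st()
blue(load('w5'));blue(load('w2'))
s=ctrl.snapshot('wrist');np.savez('w6.npz',**s);blue(s)"
```

```text
11.6667 toolF [1.2 5.5 2.3] toolM [-2.11  1.85 -0.06] toMouth (array([ -1.7,  -1.3, -14.4]), array([ 5.000e-02,  1.000e-01, -5.999e+01])) grip 0.017662790112720487 29.998615980148315 j [  44.4   -4.4  -49.9   22.9  -16.3 -132.7]
blue [258.  140.2] 140.0 L 60.0 deg from down 24.3
blue [284. 137.] 85.0 L 58.7 deg from down 49.5
blue [257.3 140. ] 138.5 L 61.0 deg from down 4.8
```

Request:
move_arm(motion=[[[0,0.2,0],[0,0,2],1],[[0,0.2,0],[0,0,4],1],[[0,0.2,0],[0,0,6],1],[[0,0.2,0],[0,0,7],1],[[0,0.2,0],[0,0,7],1]])

```text
clock: 12.13
tool_pos: [0.5138, 0.2008, 0.2098]
orientation: [170.6, 28.7, -167.2]
force: [-1.7, 4.1, -1.4]
opening: 0.0181
gripper_force: 30.0
```

```bash
python3 -c "
from st import *
st()
s=ctrl.snapshot('wrist');np.savez('w7.npz',**s);blue(s)"
```

```text
12.1333 toolF [1.3 4.2 1.5] toolM [-1.7   1.95 -0.08] toMouth (array([ -1.9,  -1.3, -14.4]), array([ 6.000e-02,  1.000e-01, -6.693e+01])) grip 0.018050701652021463 29.998329877853394 j [  44.4   -4.4  -49.9   23.   -16.3 -139.7]
blue [257.2 140. ] 138.5 L 61.3 deg from down -2.0
```

Request:
move_arm(motion=[[[0,0,0],[0,0,1.5],1],[[0,0,0],[0,0,3],1],[[0,0,0],[0,0,4.5],1],[[0,0,0],[0,0,6],1],[[0,0,0],[0,0,6],1]])

```text
clock: 12.6
tool_pos: [0.5138, 0.2008, 0.2099]
orientation: [167.5, 27.6, -173.9]
force: [-0.5, 5.5, -2.0]
opening: 0.0177
gripper_force: 30.0
```

```bash
python3 -c "
from st import *
st()
s=ctrl.snapshot('wrist');np.savez('w8.npz',**s);blue(s)"
```

```text
12.6 toolF [0.9 5.  2.9] toolM [-1.5   2.14 -0.22] toMouth (array([ -2. ,  -1.1, -14.4]), array([ 6.000e-02,  1.000e-01, -7.293e+01])) grip 0.01769418456326526 30.018690526485443 j [  44.4   -4.4  -49.9   23.   -16.3 -145.7]
blue [250.  142.5] 137.0 L 61.4 deg from down -2.7
```

Request:
move_arm(motion=[[[0,0,0],[0,0,1.5],1],[[0,0,0],[0,0,3],1],[[0,0,0],[0,0,4],1],[[0,0,0],[0,0,4],1]])

```text
clock: 12.98
tool_pos: [0.5139, 0.2007, 0.2099]
orientation: [165.5, 26.6, -178.2]
force: [-1.4, 5.9, -1.7]
opening: 0.018
gripper_force: 30.1
```

```bash
python3 -c "
from st import *
st()
s=ctrl.snapshot('wrist');np.savez('w9.npz',**s);blue(s)"
```

```text
12.9833 toolF [1.8 5.5 2.4] toolM [-1.48  1.99 -0.41] toMouth (array([ -2. ,  -0.9, -14.3]), array([ 5.000e-02,  1.000e-01, -7.689e+01])) grip 0.017996774690664654 30.055607557296753 j [  44.4   -4.4  -49.9   23.   -16.3 -149.7]
blue [244.9 144.8] 136.0 L 61.4 deg from down -2.8
```

The angle holds at about -2.8° while the tool winds on and the torque rises, so the button is at its hard stop. I'll relieve the key and withdraw it straight.

Request:
move_arm(motion=[[[0,0,0],[0,0,-5],1],[[0,0,0],[0,0,-10],1],[[0,0,0],[0,0,-16],1],[[0,0,0],[0,0,-18],1],[[0,0,0],[0,0,-18],1]])

```text
clock: 13.45
tool_pos: [0.5136, 0.2, 0.2095]
orientation: [175.2, 29.7, -158.0]
force: [-1.9, 3.0, -1.8]
opening: 0.018
gripper_force: 30.0
```

```bash
python3 -c "
from st import *
st()
s=ctrl.snapshot('wrist');blue(s)"
```

```text
13.45 toolF [1.4 3.4 1.5] toolM [-1.31  1.65  0.06] toMouth (array([ -2.3,  -0.9, -14.4]), array([ 3.00e-02,  1.00e-02, -5.88e+01])) grip 0.017977682072102603 29.993161261081696 j [  44.3   -4.4  -49.9   23.   -16.3 -131.5]
blue [270.5 138.1] 139.0 L 61.4 deg from down -2.4
```

Relieved, with the button still at its stop. Withdrawing along -z.

Request:
move_arm(motion=[[[0,0,-3],[0,0,0],1],[[0,0,-8],[0,0,0],1],[[0,0,-14],[0,0,0],1],[[0,0,-21],[0,0,0],1],[[0,0,-32],[0,0,0],1],[[0,0,-48],[0,0,0],1],[[0,0,-62],[0,0,0],1],[[0,0,-70],[0,0,0],1],[[0,0,-70],[0,0,0],1]])

```text
clock: 14.25
tool_pos: [0.4836, 0.1811, 0.2721]
orientation: [175.1, 29.8, -158.2]
force: [0.9, 1.0, -1.6]
opening: 0.0174
gripper_force: 30.0
```

```bash
python3 -c "
from st import *
o=st()
s=ctrl.snapshot('wrist');blue(s);np.savez('w10.npz',**s)
print(delta([.4965,-.3055,.285],down(-160),o))"
```

```text
14.25 toolF [-0.3  0.5  2. ] toolM [0.28 1.85 0.01] toMouth (array([-1.5, -0.7, 57.5]), array([-2.000e-02,  1.500e-01, -5.896e+01])) grip 0.017362796598349526 29.99379873275757 j [  47.4  -12.8  -45.1   16.   -29.5 -126.2]
blue [273.1 133.2] 68.0 L 61.3 deg from down -2.5
(array([ 140.3, -446.6, -134. ]), array([ 5.29, 29.68,  3.08]))
```

Request:
move_arm(motion=[[[5,-16,-5],[0,1,0],1],[[14,-44,-13],[0.4,2.5,0],1],[[25,-80,-24],[1,5,0.5],1],[[36,-116,-35],[1.4,7.5,0.7],1],[[47,-152,-46],[1.8,10,1],1],[[59,-188,-57],[2.2,12.5,1.2],1],[[70,-224,-67],[2.6,15,1.5],1],[[82,-260,-78],[3,17.5,1.8],1],[[93,-296,-89],[3.5,20,2],1],[[104,-330,-99],[4,22,2.3],1]])

```text
clock: 15.13
tool_pos: [0.4933, -0.1809, 0.2793]
orientation: [178.8, 7.3, -159.4]
force: [1.5, 0.9, -1.8]
opening: 0.0178
gripper_force: 30.0
```

```bash
python3 -c "
from st import *
o=st()
print(delta([.4965,-.3055,.285],down(-160),o))"
```

```text
15.1333 toolF [-1.5  0.3  2. ] toolM [0.09 0.18 0.  ] toMouth (array([-139.7,  345.4,   81.9]), array([  7.8 , -22.34, -60.51])) grip 0.017825864844603904 29.994470179080963 j [ -1.6   2.4 -16.6  -4.3 -64.7 -66.1]
(array([  39.9, -117.5,  -13.4]), array([1.23, 7.34, 0.7 ]))
```

Request:
move_arm(motion=[[[9,-26,-3],[0.3,1.6,0.1],1],[[18,-52,-6],[0.6,3.2,0.3],1],[[26,-76,-8],[0.8,4.8,0.4],1],[[33,-96,-11],[1,6,0.6],1],[[38,-110,-12],[1.2,7,0.7],1],[[39.9,-117.5,-13.4],[1.2,7.3,0.7],1],[[39.9,-117.5,-13.4],[1.2,7.3,0.7],1],[[39.9,-117.5,-13.4],[1.2,7.3,0.7],1]])

```text
clock: 15.8
tool_pos: [0.4966, -0.3026, 0.2852]
orientation: [179.9, 0.2, -159.9]
force: [-0.8, -0.2, -3.1]
opening: 0.0178
gripper_force: 30.0
```

```bash
python3 -c "
from st import *
for i in range(3): s=ctrl.snapshot('side')
w=ctrl.snapshot('top')
o=ctrl.get_obs();print(o['tool_pos'],o['orientation'])
print(delta([.4965,-.3055,.285],down(-160),o))
t=o['tool_pos']
im=s['color'].copy()
for P in ([.4965,-.3055,.055],t-[0,0,.097],t-[0,0,.052],t): 
  p=proj(s,P);print(p.round(1));cv2.circle(im,tuple(int(round(v)) for v in p),1,(255,0,255),-1)
cv2.imwrite('pics/s11.png',cv2.resize(im[70:220,310:450],(560,600),interpolation=cv2.INTER_CUBIC))"
```

```text
[ 0.4966838  -0.30202788  0.28630941] [-179.99398497    0.29471239 -159.84965224]
(array([ 1.4, -3.2,  1.3]), array([-0.01,  0.29,  0.15]))
[370.7 166. ]
[378.  124.3]
[381.1 108.2]
[385.   88.1]
```

View pics/s11.png

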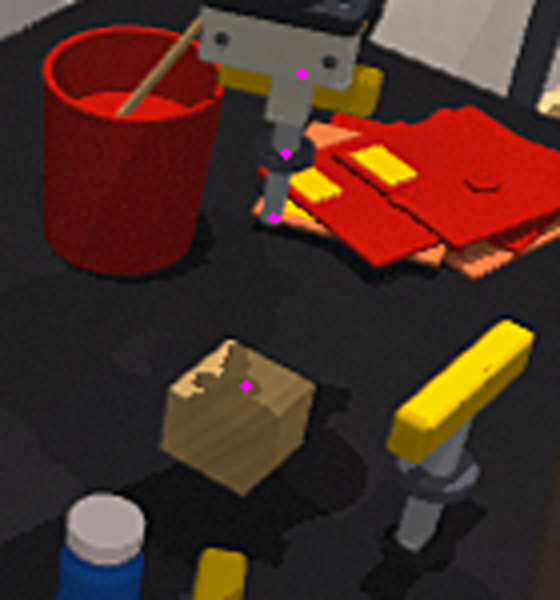

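The tip (272,222) is within 1 mm of the predicted (273,217), and the key hangs straight. The block's top centre at (242,385) matches the target. Lowering.

Request:
move_arm(motion=[[[0.5,-1,5],[0,0.2,0],1],[[1.1,-2.3,20],[0,0.3,0],1],[[1.1,-2.3,42],[0,0.3,0],1],[[1.1,-2.3,66],[0,0.3,0],1],[[1.1,-2.3,90],[0,0.3,0],1],[[1.1,-2.3,110],[0,0.3,0],1],[[1.1,-2.3,122],[0,0.3,0],1],[[1.1,-2.3,128],[0,0.3,0],1],[[1.1,-2.3,133],[0,0.3,0],1],[[1.1,-2.3,137],[0,0.3,0],1]])

```text
clock: 16.83
tool_pos: [0.4973, -0.3052, 0.149]
orientation: [-180.0, -0.0, -159.9]
force: [0.3, -0.4, -1.0]
opening: 0.0178
gripper_force: 30.0
```

```bash
python3 -c "
from st import *
o=st();print(delta([.4965,-.3045,.1077],down(-160),o))"
```

```text
16.8333 toolF [-0.1 -0.5  1. ] toolM [ 0.01 -0.18  0.06] toMouth (array([-184. ,  466.4,  -74.3]), array([ 10.51, -29.72, -60.49])) grip 0.01781747060234918 29.99382644891739 j [-12.3  16.6 -18.6   0.  -54.8 -57.6]
(array([ 0.5,  0.9, 41.3]), array([-0.02, -0.03,  0.12]))
```

Request:
move_arm(motion=[[[0.5,0.9,4],[0,0,0],1],[[0.5,0.9,9],[0,0,0],1],[[0.5,0.9,15],[0,0,0],1],[[0.5,0.9,21],[0,0,0],1],[[0.5,0.9,27],[0,0,0],1],[[0.5,0.9,32],[0,0,0],1],[[0.5,0.9,36],[0,0,0],1],[[0.5,0.9,38.5],[0,0,0],1],[[0.5,0.9,39.5],[0,0,0],1],[[0.5,0.9,39.5],[0,0,0],1]])

```text
clock: 17.67
tool_pos: [0.4961, -0.3045, 0.1092]
orientation: [180.0, -0.1, -159.9]
force: [0.0, 0.0, -0.7]
opening: 0.0179
gripper_force: 30.0
```

```bash
python3 -c "
from st import *
o=st();print(delta([.4965,-.3045,.1077],down(-160),o))"
```

```text
17.6667 toolF [-0.   0.   0.7] toolM [ 0.01 -0.12 -0.04] toMouth (array([-184.6,  465.5, -113.9]), array([ 10.57, -29.74, -60.53])) grip 0.017947933184002424 29.993822872638702 j [-12.3  19.  -21.2   0.  -49.8 -57.6]
(array([-0.4, -0.1,  1.5]), array([ 0.02, -0.08,  0.09]))
```

Request:
move_arm(motion=[[[0,0,0.5],[0,0,0],1],[[0,0,1],[0,0,0],1],[[0,0,1.5],[0,0,0],1],[[0,0,2],[0,0,0],1],[[0,0,2],[0,0,0],1]])

```text
clock: 18.08
tool_pos: [0.4963, -0.3046, 0.1077]
orientation: [-180.0, -0.0, -159.9]
force: [0.5, 0.5, -1.0]
opening: 0.0175
gripper_force: 30.0
```

```bash
python3 -c "
from st import *
o=st();print(o['tool_pos'])"
```

```text
18.0833 toolF [-0.7  0.3  1. ] toolM [-0.09 -0.07 -0.03] toMouth (array([-184.6,  465.6, -115.6]), array([ 10.52, -29.72, -60.51])) grip 0.01752912219432189 29.99392032623291 j [-12.3  19.1 -21.3   0.  -49.6 -57.6]
[ 0.49628811 -0.30460259  0.10767551]
```

Request:
move_arm(motion=[[[0,0,0.5],[0,0,0],1],[[0,0,1],[0,0,0],1],[[0,0,1],[0,0,0],1],[[0,0,1],[0,0,0],1]])

```text
clock: 18.42
tool_pos: [0.4963, -0.3046, 0.1076]
orientation: [-180.0, -0.0, -159.9]
force: [-2.2, 2.1, 8.4]
opening: 0.018
gripper_force: 30.0
```

Contact at the seated height (force +8 N). Releasing.

Request:
move_arm(motion=[[[0,0,-0.5],[0,0,0],1],[[0,0,-0.5],[0,0,0],0.6],[[0,0,-0.5],[0,0,0],0.3],[[0,0,-0.5],[0,0,0],0],[[0,0,-0.5],[0,0,0],0],[[0,0,-0.5],[0,0,0],0],[[0,0,-0.5],[0,0,0],0],[[0,0,-0.5],[0,0,0],0],[[0,0,-0.5],[0,0,0],0]])

```text
clock: 19.17
tool_pos: [0.4962, -0.3045, 0.1069]
orientation: [180.0, -0.1, -159.9]
force: [-0.4, -0.3, -0.3]
opening: 0.0658
gripper_force: 0.0
```

Request:
move_arm(motion=[[[0,0,-3],[0,0,0],0],[[0,0,-10],[0,0,0],0],[[0,0,-22],[0,0,0],0],[[0,0,-42],[0,0,0],0],[[0,0,-66],[0,0,0],0],[[0,0,-90],[0,0,0],0],[[0,0,-115],[0,0,0],0],[[0,0,-135],[0,0,0],0],[[0,0,-145],[0,0,0],0],[[0,0,-145],[0,0,0],0]])

```text
clock: 20.0
tool_pos: [0.4973, -0.305, 0.255]
orientation: [-179.8, 0.2, -159.9]
force: [0.3, 0.1, 0.0]
opening: 0.0876
gripper_force: 0.0
```

```bash
python3 -c "
from st import *
o=st()
s=ctrl.snapshot('side');blue(s);a=ctrl.snapshot('top');blue(a)
c=lambda im,x,y,w,h:cv2.resize(im[y:y+h,x:x+w],(390,290),interpolation=cv2.INTER_CUBIC)
cv2.imwrite('pics/end.png',np.vstack([np.hstack([c(s['color'],335,130,78,58),c(s['color'],150,200,130,97)]),np.hstack([c(a['color'],120,130,156,116),c(s['color'],140,120,420,300)])]))
z=load('side0')
m=yellow(s,(345,135,400,165));k=max(cv2.findContours(m,0,1)[0],key=cv2.contourArea);print(cv2.minAreaRect(k))"
```

```text
20.0 toolF [-0.4 -0.  -0. ] toolM [ 0.01 -0.2   0.02] toMouth (array([-183.8,  466.3,   31.1]), array([ 10.27, -29.63, -60.47])) grip 0.08755711549230727 0.0 j [-12.3  11.5 -10.6   0.1 -67.7 -57.6]
blue [217.9 262.7] 12.5 L 61.0 deg from down -3.6
blue [198.  210.5] 1.0 L 62.7 deg from down 0.3
((372.8965148925781, 150.8990936279297), (35.67247009277344, 10.325299263000488), 14.534454345703125)
```

View pics/end.png

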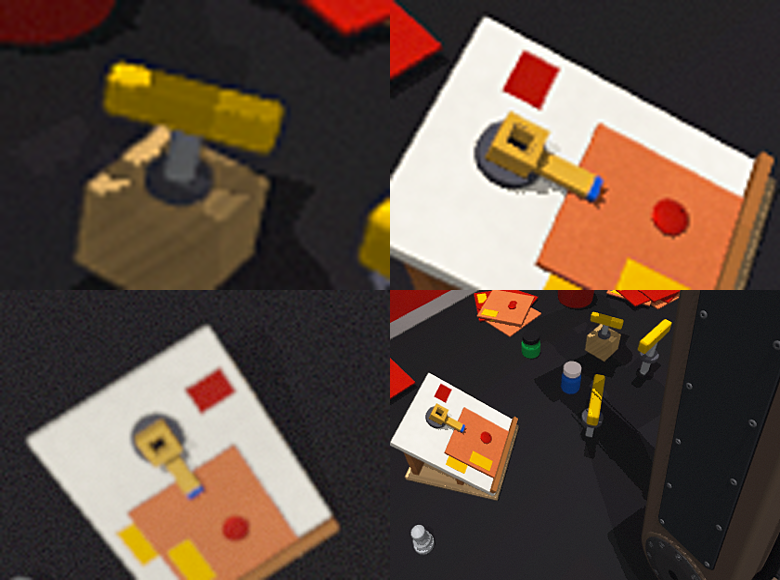

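The key is upright and seated in its block: its bar sits at pixel (372.9,150.9) against (373,150.5) originally, at the same angle. The tongue lies straight down over the tile, and the tile, jars and bust have not moved. Handing in.

```bash
python3 -c "
from plant import ctrl
print(ctrl.close_job())"
```

```text
the job is handed in; nothing more can be done
None
```

The button was turned clockwise to its hard stop with the key, so its tongue lies over the tile; the key is back upright and fully home in its block, and the job was handed in at about 20 s.

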